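Find and seat the rocking burner cap

ROBOT

A 6-joint arm with a two-finger parallel gripper is mounted at the origin on a cart in front of the work surface, level with it; the furniture and walls round the work are solid. World frame = base frame: x ahead of the robot, y to its left, z up, the work surface at z = 0. Lengths are in m, angles in degrees, forces in N, time in s.
With the tool pointing down it reaches from about 0.375 to 0.9 m from the base axis. Payload 3.1 kg.
Tool frame: the origin (TCP) lies at the very end of the fingers, on their centre line; the grasp point (between the pads) lies 19 mm behind it; z points along the fingers, y is the direction in which the jaws open and shut (so a half turn about z gives the same grasp; the last joint's range is limited). The gripper opens to 87 mm and grips with 3 to 60 N. Pads are 19 mm wide; open, the fingers measure 117 mm over their backs; the gripper's body (75 mm by 190 mm) begins 51 mm behind the grasp point.
Start: joints at [55.204, 30.224, 82.088, -0, 67.689, -10.227], TCP at [0.26, 0.568, 0.223] pointing down, gripper open.
Joint ranges: [-176.69, 176.69], [-43.24, 126.21], [12.49, 139.97], [-82, 262], [0, 151.66], [-163.58, 163.58]. Speed limits (degrees/s): [159.86, 159.86, 180, 180, 180, 180].

INTERFACE

Orientations are given as a 3x3 rotation matrix whose columns are the frame's x, y, z axes.
In Python, from rig import bot gives the robot as it stands. The module is installed in compiled form; this text tells all that it offers.
- The arm moves only by the tool play_rows, never from a script. Its argument "targets" is a list of rows, each a list of 7 numbers: the closure, from 0 (fully open) to 1 (shut), then the shift along the world's x, y, z in m, then the turn, a rotation vector about the world's x, y, z in rad. A call has 1 to 12 rows; each row shifts and turns the commanded pose from where the row before left it; what a row does not reach is not made up. A row lasts 1/8 s, in which the tool goes at most 62.5 mm and 10.7 degrees, less where a joint would pass 70% of its speed; a pose out of reach is approached as far as the arm can. A call with a gripper value outside its range is refused whole. The fingers move at their own pace and stop on an object; the grip force is fixed at half the most. Time passes only in rows, so rows that do not move let the fingers close. It gives the time, the measured TCP pose, the force and the opening at its end, in the units of the state.
- bot.read_state(): the state, without advancing time (a new reading comes with each control period).
- bot.capture(name): name is "side" or "top"; returns the picture (420x560x3 uint8, blue, green, red); there is no depth.
- bot.get_calibration(name): a dict with "fx", "fy", "cx", "cy" (pixels), "k1" (the pictures are not rectified: a ray, as slopes to the right and down, at radius r is drawn at 1 + k1 r^2 times it, then the intrinsics apply), "R" (3x3) and "t" (3): a world point X has camera coordinates R X + t. Camera axes: x right, y down, z forward; pixel columns grow to the right and rows downward; lengths in m; the calibration is good to about 2 mm. A picture is of the moment at which its call begins. get_calibration takes no time and is no camera call.
- bot.hand_in(): hands the job in, once; it reports no verdict.
The state is a dict: "time_s": time; "joint_positions": joint angles; "qvel": joint speeds; "tau": joint torques, N m; "position": TCP position; "tcp_rot": TCP orientation; "force": force on the tool from outside, world axes, zero at the start; "moment": the same for the moment, N m; "opening": opening from 0.0 (shut) to 1.0 (fully open).
Only numpy, scipy, OpenCV 4.12 (cv2) and the standard library are available. Lean on these libraries where they do the work, as an engineer would, in place of code of your own. Each camera call takes 0.05 s, during which the arm holds its last target. There are 200 camera calls.

TASK

One of the four burner caps on this freshly cleaned hob is not seated properly. Press lightly on the caps near their edges until you find the one that rocks, so that it visibly tips under your finger, then push that cap straight down at its middle until it is fully home and lies flat like the others. Only press with the fingertips: do not pick up or shift any cap, and leave the other things where they are.

Things in the scene. Friction and masses are not known exactly. Their poses are not given: they have to be found in the camera images.
- hob: A flat steel table-top gas hob, 290 mm deep (x) by 320 mm wide (y), fixed, its pan supports taken off. Origin under its middle; its top plate is 30 mm above the worktop. The burners stand 90 mm behind (+x) or 40 mm in front (-x) of the origin and 80 mm to either side. Four fixed knobs, 18 mm high, stand along its front, 120 mm before the origin.
- burner_a: One of four identical aluminium burner heads fixed on the hob, 68 mm across, 18 mm high, with a 48 mm bore. Origin at the centre of its underside, 30 mm above the worktop, z up; its top rim is the cap's seat. Which of the four places it has varies. 
- cap_a: One of four identical dark steel burner caps (this one on burner_a): a disc 72 mm across, 8 mm thick, 0.2 kg, with a boss (43 mm across, 8 mm deep) below it in the bore. Origin at the centre of the disc's underside, z up; top face 8 mm above it. Home, a cap's origin is 48 mm above the worktop and it does not move when pressed anywhere.
- burner_b: One of four identical aluminium burner heads fixed on the hob, 68 mm across, 18 mm high, with a 48 mm bore. Origin at the centre of its underside, 30 mm above the worktop, z up; its top rim is the cap's seat. Which of the four places it has varies. 
- cap_b: One of four identical dark steel burner caps (this one on burner_b): a disc 72 mm across, 8 mm thick, 0.2 kg, with a boss (43 mm across, 8 mm deep) below it in the bore. Origin at the centre of the disc's underside, z up; top face 8 mm above it. The cap that is not home balances level, 4 mm too high, on a stiff pin, 20 mm across, under its middle.
- burner_c: One of four identical aluminium burner heads fixed on the hob, 68 mm across, 18 mm high, with a 48 mm bore. Origin at the centre of its underside, 30 mm above the worktop, z up; its top rim is the cap's seat. Which of the four places it has varies. 
- cap_c: One of four identical dark steel burner caps (this one on burner_c): a disc 72 mm across, 8 mm thick, 0.2 kg, with a boss (43 mm across, 8 mm deep) below it in the bore. Origin at the centre of the disc's underside, z up; top face 8 mm above it. Pressed near its edge with 2 to 6 N, an unseated cap tips about 0.16 rad; let go, it swings back level.
- burner_d: One of four identical aluminium burner heads fixed on the hob, 68 mm across, 18 mm high, with a 48 mm bore. Origin at the centre of its underside, 30 mm above the worktop, z up; its top rim is the cap's seat. Which of the four places it has varies. 
- cap_d: One of four identical dark steel burner caps (this one on burner_d): a disc 72 mm across, 8 mm thick, 0.2 kg, with a boss (43 mm across, 8 mm deep) below it in the bore. Origin at the centre of the disc's underside, z up; top face 8 mm above it. Pressed at its middle with over 12 N (20 N is plenty), an unseated cap sinks 4 mm onto the rim and stays.
- teaspoon: A loose metal teaspoon, 130 x 27 x 11 mm, lying across the hob's top plate (30 mm up) between the front and rear burners. Bystander. Origin at the centre of its underside.
- salt_shaker: A loose salt shaker, 44 mm across, 90 mm high, on the worktop to the right of the hob. Bystander. Origin at the centre of its underside.
- spice_jar: A loose glass spice jar with a yellow cap, 45 mm across, 100 mm high, on the worktop to the right of the hob. Bystander. Origin at the centre of its underside.
Things that resemble listed ones, but are neither listed nor needed, are in the scene too. Leave any blue or purple look-alike of the cap_b alone.

How it is judged (in metres and radians):
On the way:
1. a fingertip pressing on a loose cap near its edge rocks it (it tips more than 0.08 rad under the finger) (((angle between cap_a's own z axis and vertical above 0.08 rad and contact force between the fingers and cap_a above 0.3 N) or (angle between cap_b's own z axis and vertical above 0.08 rad and contact force between the fingers and cap_b above 0.3 N) or (angle between cap_c's own z axis and vertical above 0.08 rad and contact force between the fingers and cap_c above 0.3 N) or (angle between cap_d's own z axis and vertical above 0.08 rad and contact force between the fingers and cap_d above 0.3 N))), for 0.1 s.
At the end, for the whole second after the job is handed in: All four caps are home on their burners: each origin less than 49.7 mm above the worktop, tilted less than 0.03 rad, within 6 mm of its burner's axis, and at rest (height (world z) of each of cap_a, cap_b, cap_c, cap_d below 0.0497 m and angle between each of cap_a, cap_b, cap_c, cap_d's own z axis and vertical below 0.03 rad and horizontal distance between cap_a and burner_a below 0.006 m and linear speed of each of cap_a, cap_b, cap_c, cap_d below 0.01 m/s and horizontal distance between cap_b and burner_b below 0.006 m and horizontal distance between cap_c and burner_c below 0.006 m and horizontal distance between cap_d and burner_d below 0.006 m); the robot touches nothing.
It fails at once if a cap is lifted off (more than 17 mm above its seat) (height (world z) of any of cap_a, cap_b, cap_c, cap_d above 0.065 m).
It fails at once if a cap is shifted off its burner (by more than 15 mm) (horizontal distance between cap_a and burner_a above 0.015 m or horizontal distance between cap_b and burner_b above 0.015 m or horizontal distance between cap_c and burner_c above 0.015 m or horizontal distance between cap_d and burner_d above 0.015 m).
It fails at once if a bystander is moved by more than 25 mm (distance of any of teaspoon, salt_shaker, spice_jar from where it was at the start of the episode above 0.025 m).
It also fails if it takes over 54 s, if anything falls off the work surface, if the arm or the gripper's body presses on something with over 40 N, if the wrist force passes 120 N, or if a joint passes its speed limit or range.

## Working session

There is one attempt and no reset: what is moved stays moved. The work goes in short steps, Python scripts to look and compute and a tool call to move; the robot and the scene stay as the last step left them, time stands still between calls to the robot, and variables do not carry over. Pictures are saved under pics/ and viewed, about 8 in all and at most 12, crops included, and the job is handed in when it is done.

Besides the shell and the picture viewer there is one more tool, called after "Request:" by a JSON object that holds its "name" and its "arguments". play_rows: Moves the arm, as the interface text tells. Its arguments: {"type":"object","properties":{"targets":{"type":"array","items":{"type":"array","items":{"type":"number"}}}},"required":["targets"]}

```bash
mkdir -p pics
cat > h.py <<'E'
import numpy as np,cv2
from rig import bot
def ray(name,u,v):
    c=bot.get_calibration(name);K=np.array([[c["fx"],0,c["cx"]],[0,c["fy"],c["cy"]],[0,0,1.]])
    p=cv2.undistortPoints(np.array([[[u,v]]],float),K,np.array([c["k1"],0,0,0.]))[0,0]
    R=np.array(c["R"]);t=np.array(c["t"]);return -R.T@t,R.T@np.array([p[0],p[1],1.])
def onz(name,u,v,z):
    o,d=ray(name,u,v);return o+d*(z-o[2])/d[2]
def proj(name,X):
    c=bot.get_calibration(name);p=np.array(c["R"])@np.array(X)+np.array(c["t"]);a=p[:2]/p[2];a=a*(1+c["k1"]*(a@a))
    return a[0]*c["fx"]+c["cx"],a[1]*c["fy"]+c["cy"]
E
python3 - <<'E'
from h import *
for n in("top","side"): cv2.imwrite(f"pics/{n}0.png",bot.capture(n)); print(n,ray(n,280,210))
s=bot.read_state();print(s["time_s"],s["position"],s["tcp_rot"],s["force"])
E
```

```text
top (array([ 0.36528979, -0.25969744,  1.04331607]), array([ 0.18219907,  0.00363367, -0.98329915]))
side (array([0.51477828, 0.4723633 , 0.57874082]), array([ 0.03127643, -0.80782441, -0.58915105]))
0.1 [0.25946038 0.56787825 0.22167057] [[-9.09459272e-01  4.15791529e-01 -1.11193210e-03]
 [ 4.15792873e-01  9.09457921e-01 -1.60493949e-03]
 [ 3.43935215e-04 -1.92196055e-03 -9.99998094e-01]] [-0.44325443 -0.34400603  0.57450802]
```

View pics/top0.png

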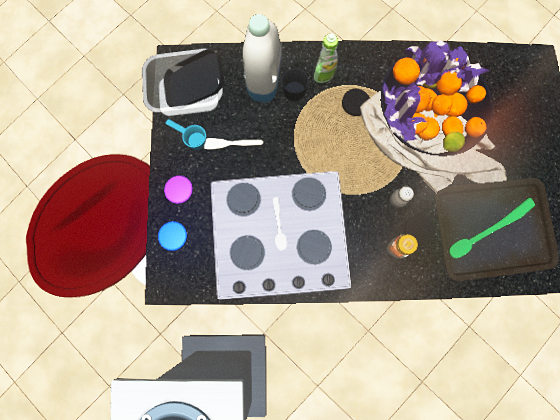

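View pics/side0.png

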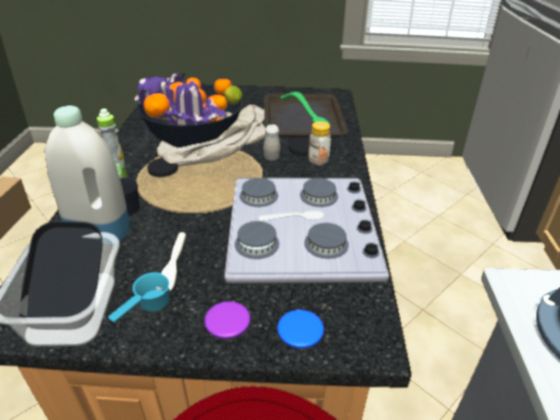

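The top view shows the caps at about (244,199), (308,193), (247,252) and (314,246), with the spoon between the rows and the purple and blue discs off the hob at left. The side view shows the same caps at about (256,236), (258,190), (327,238) and (319,189).

Run:
```python
from h import *
im=cv2.imread("pics/top0.png");g=cv2.cvtColor(im,cv2.COLOR_BGR2GRAY)
m=np.zeros_like(g);cv2.fillPoly(m,[np.array([[216,186],[335,178],[345,275],[220,275]])],255)
b=((g<140)&(m>0)).astype(np.uint8)
n,l,s,c=cv2.connectedComponentsWithStats(b)
P=[]
for i in range(1,n):
    if s[i,4]>300: 
        p=onz("top",*c[i],.054);P.append(p);print(c[i].round(1),s[i],p.round(4),[np.round(v) for v in proj("side",p)])
P=np.array(P)
for (u,v) in [(404,187),(407,240)]: print("bottle",onz("top",u,v,.09))
for (u,v) in [(276,198),(281,242)]: print("spoon",onz("top",u,v,.035))
im=cv2.imread("pics/side0.png")[165:270,220:395]
cv2.imwrite("pics/s1.png",cv2.resize(im,None,fx=4.5,fy=4.5,interpolation=cv2.INTER_CUBIC)[:600,:800])
```

```text
[308.6 194. ] [292 179  34  32 832] [ 0.5862 -0.3249  0.054 ] [np.float64(261.0), np.float64(188.0)]
[243.3 199.1] [227 184  34  32 853] [ 0.5768 -0.1689  0.054 ] [np.float64(259.0), np.float64(234.0)]
[313.8 246.6] [297 230  35  34 900] [ 0.4603 -0.3333  0.054 ] [np.float64(321.0), np.float64(188.0)]
[246.9 252.3] [230 236  34  34 905] [ 0.4498 -0.1772  0.054 ] [np.float64(328.0), np.float64(234.0)]
bottle [ 0.59075627 -0.54556516  0.09      ]
bottle [ 0.46701634 -0.54349009  0.09      ]
spoon [ 0.58193932 -0.2467851   0.035     ]
spoon [ 0.47457426 -0.25697563  0.035     ]
```

View pics/s1.png

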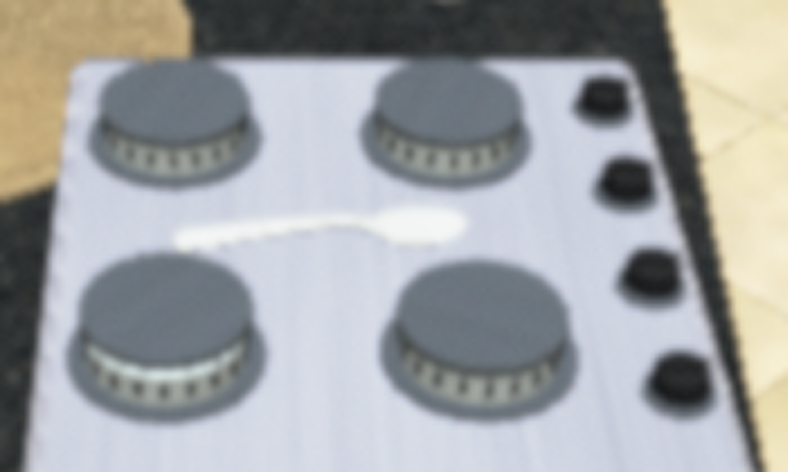

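The zoomed crop shows a bright gap under the rear-left cap (crop ~(165,360)) and none under the others, so I will try that one first.

Request:
{"name": "play_rows", "arguments": {"targets": [[1,0.0195,-0.041,0,0,0,0.1],[1,0.0195,-0.041,0,0,0,0.11],[1,0.0195,-0.041,0,0,0,0.11],[1,0.0195,-0.041,0,0,0,0.11],[1,0.0195,-0.041,0,0,0,0],[1,0.0195,-0.041,0,0,0,0],[1,0.0195,-0.041,0,0,0,0],[1,0.0195,-0.041,0,0,0,0],[1,0.0195,-0.041,0,0,0,0],[1,0.0195,-0.041,0,0,0,0],[1,0.0195,-0.041,0,0,0,0],[1,0.0195,-0.041,0,0,0,0]]}}

```text
time_s: 1.6
position: [0.4941, 0.075, 0.2223]
tcp_rot: [[-1.0, -0.001, -0.001], [-0.001, 1.0, 0.0], [0.001, 0.0, -1.0]]
force: [1.2, 0.2, -0.5]
opening: 0.004
```

Request:
{"name": "play_rows", "arguments": {"targets": [[1,0.0195,-0.041,0,0,0,0],[1,0.0195,-0.041,0,0,0,0],[1,0.0195,-0.041,0,0,0,0],[1,0.0195,-0.041,0,0,0,0],[1,0.0195,-0.041,-0.03,0,0,0],[1,0.0195,-0.038,-0.03,0,0,0],[1,0,0,-0.04,0,0,0],[1,0,0,-0.03,0,0,0],[1,0,0,0,0,0,0],[1,0,0,0,0,0,0]]}}

```text
time_s: 2.85
position: [0.6115, -0.1667, 0.0934]
tcp_rot: [[-1.0, -0.001, 0.001], [-0.001, 1.0, -0.001], [-0.001, -0.001, -1.0]]
force: [1.5, -0.4, 0.6]
opening: 0.005
```

Run:
```python
from h import *
for n in("top","side"): cv2.imwrite(f"pics/{n}1.png",bot.capture(n))
s=bot.read_state();print(s["time_s"],s["position"],s["tcp_rot"].round(3) if hasattr(s["tcp_rot"],'round') else s["tcp_rot"],s["force"],s["opening"],s["joint_positions"])
r=lambda f,x,y,w,h,k:cv2.resize(cv2.imread(f)[y:y+h,x:x+w],None,fx=k,fy=k)
cv2.imwrite("pics/j1.png",np.hstack([r("pics/top1.png",200,140,160,150,2.5),r("pics/side1.png",190,130,160,150,2.5)]))
print(proj("top",s["position"]),proj("side",s["position"]))
```

```text
2.95 [ 0.61201747 -0.16692031  0.09432575] [[-1.    -0.002  0.003]
 [-0.002  1.    -0.001]
 [-0.003 -0.001 -1.   ]] [-0.31604431  0.13045343 -0.51236797] 0.00870987897641999 [-2.53317096e+01  3.99263283e+01  8.67180935e+01 -3.18190536e-03
  5.31631528e+01 -1.15422416e+02]
(np.float64(240.78712078098098), np.float64(180.52609701330937)) (np.float64(239.27569105821377), np.float64(216.62639897660435))
```

View pics/j1.png

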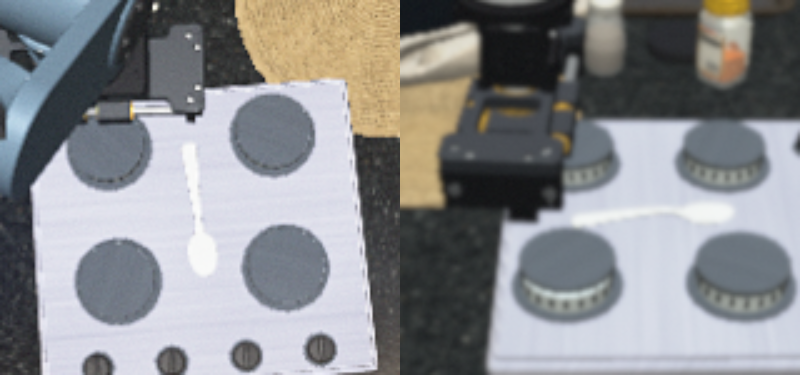

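The fingertip is at side pixel (239,216), as projected, above the rear edge of the rear-left cap. I'll lower it gently.

Request:
{"name": "play_rows", "arguments": {"targets": [[1,0,0,-0.015,0,0,0],[1,0,0,-0.014,0,0,0],[1,0,0,-0.003,0,0,0],[1,0,0,-0.002,0,0,0],[1,0,0,-0.001,0,0,0],[1,0,0,-0.001,0,0,0],[1,0,0,0,0,0,0]]}}

```text
time_s: 3.82
position: [0.612, -0.1664, 0.0582]
tcp_rot: [[-1.0, -0.001, 0.003], [-0.001, 1.0, -0.0], [-0.003, -0.0, -1.0]]
force: [1.5, 3.6, 8.1]
opening: 0.007
```

Request:
{"name": "play_rows", "arguments": {"targets": [[1,0,0,-0.001,0,0,0],[1,0,0,0,0,0,0]]}}

```text
time_s: 4.08
position: [0.612, -0.1664, 0.0581]
tcp_rot: [[-1.0, -0.001, 0.003], [-0.001, 1.0, -0.0], [-0.003, -0.0, -1.0]]
force: [-0.2, 3.3, 11.1]
opening: 0.007
```

Run:
```python
from h import *
cv2.imwrite("pics/side2.png",bot.capture("side"))
print([bot.read_state()[k] for k in("position","force","moment")])
r=lambda f,x,y,w,h,k:cv2.resize(cv2.imread(f)[y:y+h,x:x+w],None,fx=k,fy=k,interpolation=cv2.INTER_CUBIC)
cv2.imwrite("pics/j2.png",np.hstack([r("pics/side1.png",210,190,100,80,4),r("pics/side2.png",210,190,100,80,4)]))
```

```text
[array([ 0.61207035, -0.16639741,  0.05805393]), array([ 0.25348056,  2.84997184, 11.98424271]), array([ 0.57905725,  0.10757736, -0.01725121])]
```

View pics/j2.png

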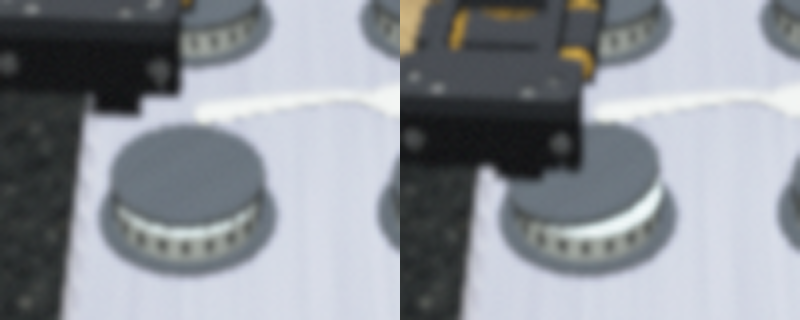

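The right crop shows the rear-left cap tipped: the gap is wide on its right side (crop ~(650,200)) and shut under the finger. That is the loose cap. I'll raise the finger, move over the cap's middle and press.

Request:
{"name": "play_rows", "arguments": {"targets": [[1,0,0,0.004,0,0,0],[1,0,0,0.008,0,0,0],[1,0,0,0.01,0,0,0],[1,-0.017,0,0,0,0,0],[1,-0.016,0,0,0,0,0],[1,0,0,0,0,0,0],[1,0,0,0,0,0,0],[1,0,0,-0.01,0,0,0],[1,0,0,-0.004,0,0,0],[1,0,0,-0.002,0,0,0],[1,0,0,-0.001,0,0,0]]}}

```text
time_s: 5.5
position: [0.5777, -0.1664, 0.0605]
tcp_rot: [[-1.0, -0.001, -0.001], [-0.001, 1.0, 0.0], [0.001, 0.0, -1.0]]
force: [-1.2, 0.9, 4.8]
opening: 0.008
```

Request:
{"name": "play_rows", "arguments": {"targets": [[1,0,0,-0.001,0,0,0],[1,0,0,-0.001,0,0,0],[1,0,0,-0.001,0,0,0],[1,0,0,0,0,0,0]]}}

```text
time_s: 6.0
position: [0.5777, -0.1665, 0.0591]
tcp_rot: [[-1.0, -0.001, 0.0], [-0.001, 1.0, -0.0], [-0.0, -0.0, -1.0]]
force: [-2.9, 1.0, 8.1]
opening: 0.001
```

Request:
{"name": "play_rows", "arguments": {"targets": [[1,0,0,-0.001,0,0,0],[1,0,0,-0.001,0,0,0],[1,0,0,-0.001,0,0,0],[1,0,0,-0.001,0,0,0],[1,0,0,0,0,0,0]]}}

```text
time_s: 6.62
position: [0.5777, -0.1665, 0.0564]
tcp_rot: [[-1.0, -0.002, 0.0], [-0.002, 1.0, -0.0], [-0.0, -0.0, -1.0]]
force: [-4.2, 0.7, 16.9]
opening: 0.004
```

Request:
{"name": "play_rows", "arguments": {"targets": [[1,0,0,-0.001,0,0,0],[1,0,0,-0.001,0,0,0],[1,0,0,-0.001,0,0,0],[1,0,0,0,0,0,0],[1,0,0,0,0,0,0]]}}

```text
time_s: 7.25
position: [0.5778, -0.1665, 0.0562]
tcp_rot: [[-1.0, -0.002, 0.001], [-0.002, 1.0, -0.001], [-0.001, -0.001, -1.0]]
force: [-8.8, 3.3, 34.0]
opening: 0.007
```

It has bottomed at z = 0.056, with 34 N on the tool. I'll release, rise clear and look.

Request:
{"name": "play_rows", "arguments": {"targets": [[1,0,0,0.004,0,0,0],[1,0,0,0.006,0,0,0],[1,0,0,0.03,0,0,0],[1,0,0,0.04,0,0,0],[1,0,0,0.05,0,0,0],[1,0,0,0.05,0,0,0],[1,0,0.04,0,0,0,0],[1,0,0.04,0,0,0,0],[1,0,0.04,0,0,0,0],[1,0,0.04,0,0,0,0],[1,0,0,0,0,0,0],[1,0,0,0,0,0,0]]}}

```text
time_s: 8.75
position: [0.578, -0.007, 0.2303]
tcp_rot: [[-1.0, -0.002, -0.0], [-0.002, 1.0, -0.001], [0.0, -0.001, -1.0]]
force: [0.5, -0.6, 1.0]
opening: 0.006
```

Run:
```python
from h import *
for n in("top","side"): cv2.imwrite(f"pics/{n}3.png",bot.capture(n))
print([bot.read_state()[k] for k in("time_s","position","force")])
r=lambda f,x,y,w,h,k:cv2.resize(cv2.imread(f)[y:y+h,x:x+w],None,fx=k,fy=k,interpolation=cv2.INTER_CUBIC)
cv2.imwrite("pics/j3.png",np.hstack([r("pics/side3.png",220,160,175,120,2.6),r("pics/top3.png",200,165,160,148,2.1)[:312]]))
```

```text
[8.85, array([ 0.57804819, -0.00771022,  0.23029239]), array([-0.26768603,  0.44929037, -0.87373332])]Traceback (most recent call last):
  File "<stdin>", line 5, in <module>
    return _nx.concatenate(arrs, 1, dtype=dtype, casting=casting)
           ~~~~~~~~~~~~~~~^^^^^^^^^^^^^^^^^^^^^^^^^^^^^^^^^^^^^^^
ValueError: all the input array dimensions except for the concatenation axis must match exactly, but along dimension 0, the array at index 0 has size 312 and the array at index 1 has size 311
```

Run:
```python
from h import *
a=cv2.resize(cv2.imread("pics/side3.png")[160:280,220:395],(438,300),interpolation=3)
b=cv2.resize(cv2.imread("pics/top3.png")[165:305,200:360],(343,300),interpolation=3)
cv2.imwrite("pics/j3.png",np.hstack([a,b]))
```

```text
(no output)
```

View pics/j3.png

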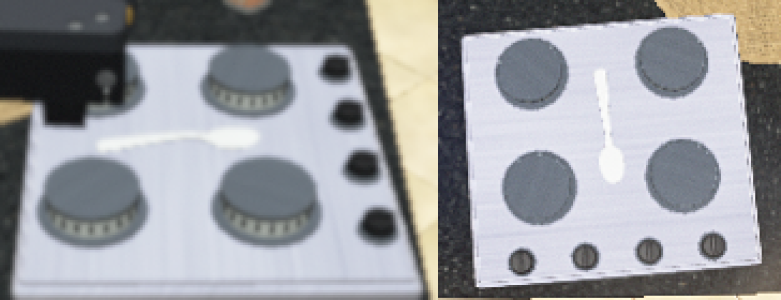

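The gap under the rear-left cap (crop ~(93,195)) is gone, and it now looks like the front-left cap. The top view shows all four caps centred on their burners and the spoon where it was. The robot is clear, so I'm handing in.

```bash
python3 -c "
from rig import bot
print(bot.hand_in())"
```

```text
the job is handed in; nothing more can be done
None
```

The loose cap was the rear-left one. It is now pressed fully home, and I handed the job in at about 9 s of the 54 s allowed.

- **Finding it:** the first side picture showed a bright gap under that cap only. I pressed it near its rear edge and it visibly tipped. The force rose to about 12 N, above the 2–6 N suggested, because the cap had reached its stop.
- **Seating it:** I pushed at its middle until the fingertip stopped at z ≈ 0.056 m, the height of a seated cap's top. The final push read about 34 N, more than the 20 N called plenty but well within the wrist limit.
- **Last checks:** after I lifted clear, the gap was gone, all four caps looked centred and flat, and the teaspoon was where it had been. The tool force was near zero.
- **Not checked:** I didn't press the other three caps or re-press the seated one at its edge. In the last side picture the gripper partly hid the rear-right cap. The salt shaker and spice jar were outside that last crop, but the arm never went near them.

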